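Nest the long steel angle over its short mate on the clean-room inspection bench

TASK

Two of the steel angle offcuts on the bench have the same wide legs, one long and one short. Lift the long one and set it down gently over the short one, ridge over ridge and centred along it, so that it sits fully down with the legs lying against each other. Leave the short angle where it lies, and do not disturb the narrow-legged angle or the flat-topped channel.

Things in the scene. Friction and masses are not known exactly. Their poses are not given: they have to be found in the camera images.
- long_angle_mid (a point): Loose bare steel 90-degree angle, lying ridge up like a roof on its leg edges: 64 mm long, legs 50 mm, wall 5 mm, 71 mm wide, 38.9 mm high (inner corner at 31.8 mm). Point: half-way up (19.4 mm), half-way along, on the middle line; x along the ridge, z up. About 0.24 kg. Can be gripped from above across its two end faces.
- short_angle_mid (a point): Loose bare steel 90-degree angle, lying ridge up like a roof on its leg edges: 36 mm long, legs 50 mm, wall 5 mm, 71 mm wide, 38.9 mm high (inner corner at 31.8 mm). Point: half-way up (19.4 mm), half-way along, on the middle line; x along the ridge, z up. About 0.14 kg. Once nested, the long one's point is 7.1 mm above this one's and it overhangs by 14 mm at each end, room for fingers.
- narrow_angle_mid (a point): A bystander: slender steel angle lying ridge up, 84 mm long, with narrow legs of 25 mm (wall 5 mm), 35 mm wide and 21.2 mm high. Point half-way up on the middle line, half-way along; x along the ridge, z up.
- channel_mid (a point): A bystander: steel channel lying flat side up, 64 mm long (x), 50 mm wide (y), 30 mm high, wall 5 mm. Point at its middle, 15 mm up.
There are look-alikes about, which are no part of the job. Leave any brown or purple look-alike of the part that bears short_angle_mid alone.

How it is judged:
By the outcome, as a careful person would: the job done as asked, in the order asked, and still so for the second after the job is handed in, with the robot touching nothing.
It also fails if it takes over 38 s, if anything falls off the work surface, if the arm or the gripper's body presses on something with over 40 N, if the wrist force passes 120 N, or if a joint passes its speed limit or range.

ROBOT

A 7-joint arm with a two-finger parallel gripper is mounted at the origin on the work surface. World frame = base frame: x ahead of the robot, y to its left, z up, the work surface at z = 0. Lengths are in m, angles in rad, forces in N, time in s.
With the tool pointing down it reaches from about 0.4 to 0.85 m from the base axis. Payload 10.4 kg.
Tool frame: the origin (TCP) lies between the finger pads; the fingertips stand manip.tcp_to_tips ahead of it and the grasp point (between the pads) lies 2 mm behind it (manip.tcp_to_tips is the distance from the TCP to the fingertips, in m); y points along the fingers, z is the direction in which the jaws open and shut, and the axes are right-handed (so a half turn about y gives the same grasp; the last joint's range is limited). The gripper opens to 85 mm and grips with 20 to 120 N. Pads are 22 mm wide; open, the fingers measure 114 mm over their backs; the gripper's body (76 mm by 85 mm) begins 54 mm behind the grasp point. The pads swing forward as they close: fully open they stand 13 mm farther back than shut.
Start: joints at [1.134, 0.332, -0.065, 1.46, 0.022, 1.35, -0.088], TCP at [0.251, -0.572, 0.209] pointing down, gripper open.
Joint ranges: [-2.6, 2.6], [-0.5, 2.12], [-1.47, 1.34], [0.16, 2.42], [-1.27, 4.41], [0.06, 2.06], [-2.6, 2.6]. Speed limits (rad/s): [2.22, 2.22, 2.79, 2.79, 3.14, 3.14, 3.14].

INTERFACE

Orientations are given as a unit quaternion [x, y, z, w].
In Python, from workcell import manip gives the robot as it stands. The module is installed in compiled form; this text tells all that it offers.
- The arm moves only by the tool move_arm, never from a script. Its argument "increments" is a list of rows, each an object with "offset": the shift along the tool's x, y, z in m, a list of three; "yaw": the turn about the tool's y in degrees; "jaw": the closure in counts, from 0 (fully open) to 255 (shut). In form: [{"offset": [tx, ty, tz], "yaw": yaw, "jaw": jaw}, ...]. A call has 1 to 10 rows; each row is the pose to reach, as a shift and turn from the pose measured when the call began, along the tool's axes at that moment; what a row does not reach only later rows make up. A row lasts 1/12 s, in which the tool goes at most 41.7 mm and 7.16 degrees, less where a joint would pass 70% of its speed; a pose out of reach is approached as far as the arm can. A call with a gripper value outside its range is refused whole. The fingers move at their own pace and stop on an object; "squeeze" is the grip in N (left out, the last holds). Time passes only in rows, so rows that repeat a pose let the fingers close. It gives the time, the measured TCP pose, the force and the opening at its end, in the units of the state.
- manip.get_obs(): the state, without advancing time (a new reading comes with each control period).
- manip.camera(name): name is "side" or "top" or "wrist"; returns a dict with "pixels" (420x560x3 uint8, red, green, blue), "depth" (420x560 float32, m along the optical axis (not along the pixel's ray), 0 where there is no reading), "intrinsics" (3x3 intrinsics, pixels), "R" (3x3) and "t" (3): a world point X has camera coordinates R X + t; the wrist camera has in their place "mount" (4x4, takes a point from camera to tool coordinates, whose origin is the TCP and whose axes are the tool frame's). Camera axes: x right, y down, z forward; pixel columns grow to the right and rows downward; lengths in m; the calibration is good to about 2 mm. A picture is of the moment at which its call begins: read the wrist's pose just before it.
- manip.hand_in(): hands the job in, once; it reports no verdict.
Trained networks look in a picture, given as the dict that the camera call returned (one of the last four; its "shot" number tells which), for a name from the list of things; names that differ only in an ending like _2 or _b are one class to them, and where a whole thing is asked for, a point or a joint stands for the part that bears it (a point fixed in the world has none). Each returns a list of dicts, best first, with "confidence" (0 to 1); they miss things now and then, are a little off and sometimes report something else, mostly with a low value. They report only what shows in the picture. A call takes as long as a camera call. They do not tell look-alikes from the thing itself.
- manip.recognise(picture, query): "bbox" ([left, top, right, bottom] in pixels, round what is visible of it).
- manip.spot_point(picture, query): "centre" ([column, row] in pixels: a listed point, or the origin of a listed thing).
The state is a dict: "clock": time; "joint_pos": joint angles; "joint_velocities": joint speeds; "tau": joint torques, N m; "position": TCP position; "ee_rot": TCP orientation; "ft_force": force on the tool from outside, world axes, zero at the start; "torque": the same for the moment, N m; "grip_width": opening from 0.0 (shut) to 1.0 (fully open).
Only numpy, scipy, OpenCV 4.12 (cv2) and the standard library are available. Lean on these libraries where they do the work, as an engineer would, in place of code of your own. Each camera call takes 0.05 s, during which the arm holds its last target. There are 200 camera calls.

## Working session

There is one attempt and no reset: what is moved stays moved. The work goes in short steps, Python scripts to look and compute and a tool call to move; the robot and the scene stay as the last step left them, time stands still between calls to the robot, and variables do not carry over. Pictures are saved under pics/ and viewed, about 8 in all and at most 12, crops included, and the job is handed in when it is done.

Besides the shell and the picture viewer there is one more tool, called after "Call:" by a JSON object that holds its "name" and its "arguments". move_arm: Moves the arm, as the interface text tells. Its arguments: {"type":"object","properties":{"increments":{"type":"array","items":{"type":"object","properties":{"offset":{"type":"array","items":{"type":"number"}},"yaw":{"type":"number"},"jaw":{"type":"number"}}}},"squeeze":{"type":"number"}},"required":["increments"]}

```bash
mkdir -p pics
cat > h.py <<'E'
import numpy as np, cv2
from workcell import manip
def shot(n,save=None):
    o=manip.get_obs(); c=manip.camera(n); c['obs']=o
    if save: cv2.imwrite('pics/'+save,cv2.cvtColor(c['pixels'],cv2.COLOR_RGB2BGR))
    return c
from scipy.spatial.transform import Rotation as Ro
def cloud(c):
    d=c['depth'];K=c['intrinsics'];v,u=np.mgrid[:d.shape[0],:d.shape[1]]
    P=np.stack([(u-K[0,2])/K[0,0]*d,(v-K[1,2])/K[1,1]*d,d],-1)
    if 'mount' in c:
        M=np.array(c['mount']);P=P@M[:3,:3].T+M[:3,3]
        return P@Ro.from_quat(c['obs']['ee_rot']).as_matrix().T+np.array(c['obs']['position'])
    return (P-np.array(c['t']).ravel())@np.array(c['R'])
E
python3 - <<'E'
from h import *
print(manip.tcp_to_tips); o=manip.get_obs(); print(o); print(Ro.from_quat(o['ee_rot']).as_matrix().round(3))
ims=[]
for n in ['top','side']:
    c=shot(n,n+'0.png');W=cloud(c)
    for q in ['long_angle_mid','short_angle_mid','narrow_angle_mid','channel_mid']:
        for r in manip.recognise(c,q)[:4]: print(n,q,np.round(r['bbox']),round(r['confidence'],2))
        for r in manip.spot_point(c,q)[:4]:
            u,v=np.round(r['centre']).astype(int);print('   pt',u,v,round(r['confidence'],2),W[v,u].round(3))
E
```

```text
0.017
{'clock': 0.0, 'joint_pos': array([ 1.13439028,  0.33286063, -0.06470021,  1.46092724,  0.02160903,
        1.34990752, -0.08851882]), 'joint_velocities': array([-0.00171361, -0.00038395,  0.00172802,  0.0012239 ,  0.00163887,
        0.00100744,  0.00117681]), 'tau': array([-3.69360678e-04, -6.25437212e+01,  4.90596215e-02, -3.91620004e+01,
        1.61235826e-02,  9.74553754e-03,  4.51306107e-05]), 'position': array([ 0.25113984, -0.57188367,  0.2086297 ]), 'ee_rot': array([-0.14539002,  0.69250575, -0.69154428,  0.14513456]), 'ft_force': array([-0.77577431, -0.38176467, -0.15793894]), 'torque': array([-0.05199441, -0.0037229 , -0.03743356]), 'grip_width': 0.9966538310892781}
[[-0.916 -0.001  0.402]
 [-0.402  0.001 -0.916]
 [ 0.    -1.    -0.001]]
top long_angle_mid [200. 209. 241. 253.] 0.62
   pt 217 229 0.62 [0.466 0.067 0.038]
top short_angle_mid [364. 242. 388. 281.] 0.84
top short_angle_mid [373. 193. 406. 219.] 0.82
top short_angle_mid [422. 178. 456. 207.] 0.72
top short_angle_mid [386. 139. 426. 168.] 0.63
   pt 405 151 0.97 [ 0.641 -0.318  0.029]
   pt 394 204 0.89 
[... 239 characters left out ...]

top channel_mid [268. 167. 296. 206.] 0.5
   pt 117 164 0.78 [0.594 0.28  0.029]
side long_angle_mid [262. 255. 292. 288.] 0.76
   pt 277 265 0.93 [0.461 0.071 0.032]
side short_angle_mid [346. 176. 375. 197.] 0.86
side short_angle_mid [284. 176. 311. 194.] 0.85
side short_angle_mid [325. 134. 340. 157.] 0.8
side short_angle_mid [286. 136. 301. 155.] 0.74
   pt 296 182 0.79 [ 0.552 -0.172  0.035]
   pt 291 146 0.63 [ 0.647 -0.311  0.023]
   pt 326 165 0.59 [ 0.521 -0.281  0.025]
   pt 361 187 0.56 [ 0.405 -0.242  0.029]
side narrow_angle_mid [256. 200. 288. 226.] 0.86
   pt 273 213 0.85 [ 0.553 -0.062  0.02 ]
side channel_mid [136. 303. 177. 337.] 0.62
   pt 157 319 0.76 [0.592 0.29  0.03 ]
```

View pics/top0.png

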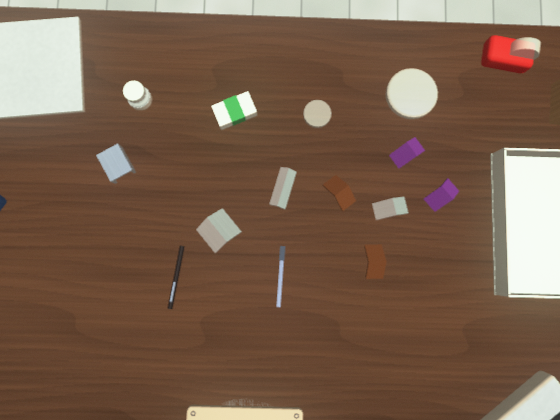

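View pics/side0.png

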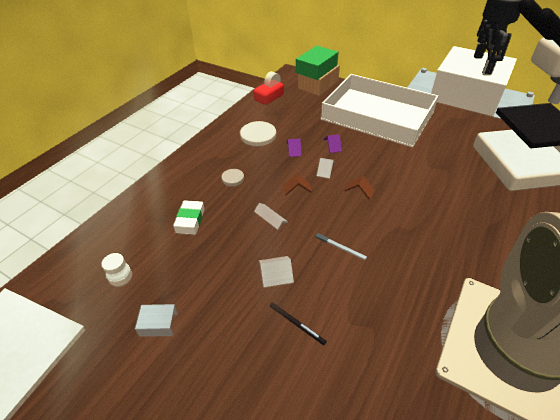

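Candidates for the short angle in the top view: steel (390,208), brown (340,193) and (375,262), purple (407,153) and (441,195). The brown and purple ones are look-alikes, so I choose the steel one. For the long angle I choose (218,230). The narrow angle (284,187) and the channel (115,163) are bystanders.

```bash
cat >> h.py <<'E'
from scipy.optimize import least_squares
def fit(P,c0,L,rad=0.06,h=0.0389,zoff=0.0,verbose=True):
    """roof fit: returns x,y,ridge angle,dz"""
    Q=P.reshape(-1,3);Q=Q[np.isfinite(Q).all(1)]
    Q=Q[(np.hypot(*(Q[:,:2]-c0).T)<rad)&(Q[:,2]>zoff+0.008)&(Q[:,2]<zoff+0.06)]
    best=None
    for a in np.arange(0,np.pi,np.pi/8):
        def f(p):
            d=Q[:,:2]-p[:2];n=d@[-np.sin(p[2]),np.cos(p[2])]
            return Q[:,2]-(h+zoff+p[3]-np.abs(n))
        r=least_squares(f,[*c0,a,0],loss='soft_l1',f_scale=0.002)
        if best is None or r.cost<best.cost: best=r
    p=best.x;t=np.array([np.cos(p[2]),np.sin(p[2])]);e=f(p) if 0 else None
    d=Q[:,:2]-p[:2];s=d@t;n=d@[-t[1],t[0]];res=Q[:,2]-(h+zoff+p[3]-np.abs(n));ok=np.abs(res)<0.004
    lo,hi=np.percentile(s[ok],[1,99]);c=p[:2]+t*(lo+hi)/2
    if verbose: print('c',c.round(4),'ang',np.degrees(p[2]).round(2)%180,'dz',p[3].round(4),'len',(hi-lo).round(4),'N',len(Q),ok.sum(),'rms',res[ok].std().round(4))
    return c,p[2],p[3]
E
python3 - <<'E'
from h import *
for n in ['top','side']:
    c=shot(n);W=cloud(c)
    fit(W,[.466,.067],.064); fit(W,[.524,-.283],.036,rad=.05)
    if n=='top':
        I=cv2.cvtColor(c['pixels'],cv2.COLOR_RGB2BGR)
        cv2.imwrite('pics/crop.png',np.hstack([cv2.resize(I[130:280,330:470],None,fx=3,fy=3),cv2.resize(I[155:305,180:300],None,fx=3,fy=3)]))
E
```

```text
c [0.4657 0.0686] ang 40.94 dz -0.001 len 0.0635 N 903 882 rms 0.0016
c [ 0.5236 -0.2915] ang 14.13 dz -0.0007 len 0.0352 N 495 476 rms 0.0015
c [0.4678 0.0683] ang 41.15 dz -0.0001 len 0.0628 N 725 708 rms 0.0017
c [ 0.5251 -0.291 ] ang 14.18 dz -0.0014 len 0.0354 N 220 188 rms 0.0019
```

View pics/crop.png

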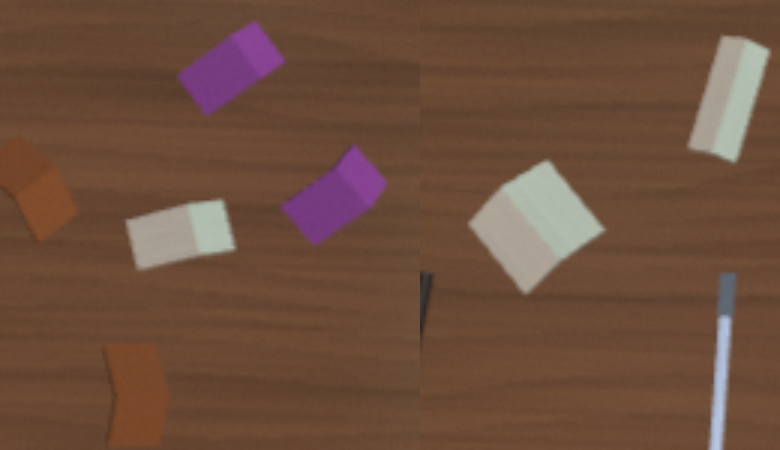

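The crop confirms it: the bare steel short angle is at top pixel (390,208), with ridge at about 14°. The wide 64 mm angle is at (218,230), with ridge at about 41°. Next I move above the long one.

```bash
cat > go.py <<'E'
import sys
from h import *
# go.py x y z ridge_deg -> offset, yaw
x,y,z,a=map(float,sys.argv[1:5]);o=manip.get_obs();R=Ro.from_quat(o['ee_rot']).as_matrix();p=np.array(o['position'])
cur=np.degrees(np.arctan2(R[1,2],R[0,2]));d=(a-cur+90)%180-90
if len(sys.argv)>5: d=(a-cur+180)%360-180
print('t',o['clock'],'pos',p.round(4),'zang',cur.round(2),'tilt',R[2].round(4),'F',o['ft_force'].round(1),'g',o['grip_width'])
print('offset',(R.T@(np.array([x,y,z])-p)).round(4),'yaw',round(-d,2))
E
python3 go.py .4668 .0685 .2 41 k
```

```text
t 1.0 pos [ 0.2513 -0.5723  0.2094] zang -66.29 tilt [-0. -1.  0.] F [-0.4 -0.  -0.5] g 0.9976295151145914
offset [-0.4549  0.0094 -0.5001] yaw -107.29
```

Call:
{"name": "move_arm", "arguments": {"increments": [{"offset":[-0.455,0.009,-0.5],"yaw":-107.3,"jaw":0},{"offset":[-0.455,0.009,-0.5],"yaw":-107.3,"jaw":0},{"offset":[-0.455,0.009,-0.5],"yaw":-107.3,"jaw":0},{"offset":[-0.455,0.009,-0.5],"yaw":-107.3,"jaw":0},{"offset":[-0.455,0.009,-0.5],"yaw":-107.3,"jaw":0},{"offset":[-0.455,0.009,-0.5],"yaw":-107.3,"jaw":0},{"offset":[-0.455,0.009,-0.5],"yaw":-107.3,"jaw":0},{"offset":[-0.455,0.009,-0.5],"yaw":-107.3,"jaw":0},{"offset":[-0.455,0.009,-0.5],"yaw":-107.3,"jaw":0},{"offset":[-0.455,0.009,-0.5],"yaw":-107.3,"jaw":0}]}}

```text
clock: 1.83
position: [0.3844, -0.1755, 0.2041]
ee_rot: [0.524, -0.474, 0.475, -0.524]
ft_force: [1.4, -0.9, 0.5]
grip_width: 1.0
```

```bash
python3 go.py .4668 .0685 .2 41 k
```

```text
t 1.8333 pos [ 0.3844 -0.1755  0.2041] zang 5.67 tilt [ 1.1e-03 -1.0e+00  5.0e-04] F [ 1.4 -0.9  0.5] g 0.9996046096470891
offset [-0.2347  0.0039  0.1061] yaw -35.33
```

Call:
{"name": "move_arm", "arguments": {"increments": [{"offset":[-0.235,0.004,0.106],"yaw":-35.3,"jaw":0},{"offset":[-0.235,0.004,0.106],"yaw":-35.3,"jaw":0},{"offset":[-0.235,0.004,0.106],"yaw":-35.3,"jaw":0},{"offset":[-0.235,0.004,0.106],"yaw":-35.3,"jaw":0},{"offset":[-0.235,0.004,0.106],"yaw":-35.3,"jaw":0},{"offset":[-0.235,0.004,0.106],"yaw":-35.3,"jaw":0},{"offset":[-0.235,0.004,0.106],"yaw":-35.3,"jaw":0},{"offset":[-0.235,0.004,0.106],"yaw":-35.3,"jaw":0}]}}

```text
clock: 2.5
position: [0.4669, 0.0727, 0.2001]
ee_rot: [-0.644, 0.291, -0.292, 0.645]
ft_force: [-0.1, -1.2, -0.3]
grip_width: 1.0
```

```bash
python3 - <<'E'
from h import *
c=shot('wrist','w1.png');W=cloud(c)
fit(W,[.4668,.0685],.064)
E
python3 go.py .4668 .0685 .02 41 k
```

```text
c [0.4657 0.0696] ang 41.21 dz 0.002 len 0.0627 N 3245 3245 rms 0.0008
t 2.55 pos [0.4666 0.0702 0.1999] zang 41.15 tilt [ 6.e-04 -1.e+00 -0.e+00] F [-0.6 -0.2  0.3] g 0.9956878706950799
offset [ 0.0013  0.1799 -0.001 ] yaw 0.15
```

View pics/w1.png

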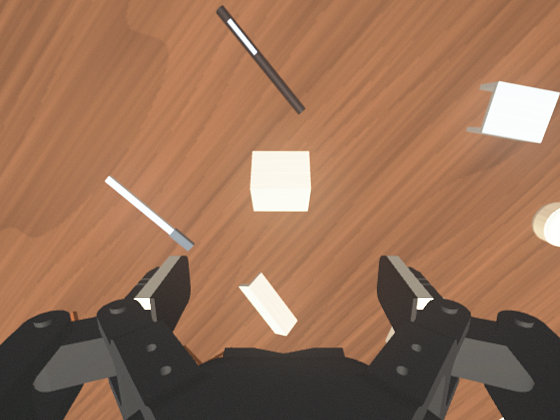

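The wrist picture shows the long angle centred between the fingers at (280,180), with its ridge parallel to the jaw axis. I descend in two steps.

```bash
python3 - <<'E'
from h import *
c=shot('wrist');W=cloud(c)
fit(W,[.4668,.0685],.064)
E
python3 go.py .4662 .069 .02 41.1 k
```

```text
c [0.4656 0.0696] ang 41.26 dz 0.002 len 0.0627 N 3261 3261 rms 0.0008
t 2.6 pos [0.4665 0.0686 0.1998] zang 41.0 tilt [ 1.e-03 -1.e+00 -6.e-04] F [-0.1 -0.9 -0. ] g 1.0024079242629143
offset [-0.0007  0.1798  0.0002] yaw -0.1
```

Call:
{"name": "move_arm", "arguments": {"increments": [{"offset":[-0.001,0.03,0],"yaw":0,"jaw":0},{"offset":[-0.001,0.06,0],"yaw":0,"jaw":0},{"offset":[-0.001,0.09,0],"yaw":0,"jaw":0},{"offset":[-0.001,0.115,0],"yaw":0,"jaw":0},{"offset":[-0.001,0.135,0],"yaw":0,"jaw":0},{"offset":[-0.001,0.15,0],"yaw":0,"jaw":0},{"offset":[-0.001,0.165,0],"yaw":0,"jaw":0},{"offset":[-0.001,0.175,0],"yaw":0,"jaw":0},{"offset":[-0.001,0.179,0],"yaw":0,"jaw":0},{"offset":[-0.001,0.179,0],"yaw":0,"jaw":0}]}}

```text
clock: 3.43
position: [0.4654, 0.0682, 0.0203]
ee_rot: [0.644, -0.294, 0.294, -0.643]
ft_force: [0.2, 0.2, 1.0]
grip_width: 1.001
```

```bash
python3 go.py .4662 .069 .02 41.1 k
```

```text
t 3.4333 pos [0.4654 0.0682 0.0203] zang 40.93 tilt [ 5.0e-04 -1.0e+00 -1.8e-03] F [0.2 0.2 1. ] g 1.0014295393910444
offset [-0.0001  0.0003  0.0011] yaw -0.17
```

Call:
{"name": "move_arm", "arguments": {"increments": [{"offset":[0,0,0.001],"yaw":0,"jaw":20},{"offset":[0,0,0.001],"yaw":0,"jaw":35},{"offset":[0,0,0.001],"yaw":0,"jaw":50},{"offset":[0,0,0.001],"yaw":0,"jaw":65},{"offset":[0,0,0.001],"yaw":0,"jaw":85},{"offset":[0,0,0.001],"yaw":0,"jaw":120},{"offset":[0,0,0.001],"yaw":0,"jaw":120},{"offset":[0,0,0.001],"yaw":0,"jaw":120}], "squeeze": 50}}

```text
clock: 4.1
position: [0.4662, 0.0688, 0.0203]
ee_rot: [0.644, -0.294, 0.294, -0.643]
ft_force: [0.0, -0.0, -0.2]
grip_width: 0.532
```

```bash
python3 go.py .4662 .069 .02 41.1 k
```

```text
t 4.1 pos [0.4662 0.0688 0.0203] zang 40.93 tilt [ 5.0e-04 -1.0e+00 -1.8e-03] F [ 0.  -0.  -0.2] g 0.5321766212144674
offset [-0.0002  0.0003  0.0002] yaw -0.17
```

The fingers reached the commanded 120 counts without stopping, so I look.

Run:
```python
from h import *
c=shot('wrist','w2.png');W=cloud(c)
fit(W,[.4668,.0685],.064)
s=shot('side');I=cv2.cvtColor(s['pixels'],cv2.COLOR_RGB2BGR)[180:320,200:360]
w=cv2.resize(cv2.imread('pics/w2.png'),None,fx=.75,fy=.75)
cv2.imwrite('pics/g2.png',np.hstack([w,cv2.resize(I,(360,315))]))
fit(cloud(s),[.4668,.0685],.064,rad=.045)
```

```text
c [0.4658 0.0692] ang 41.21 dz 0.0022 len 0.0621 N 11786 11007 rms 0.0007
c [0.4676 0.0684] ang 40.81 dz 0.0 len 0.0623 N 741 661 rms 0.0016
```

View pics/g2.png

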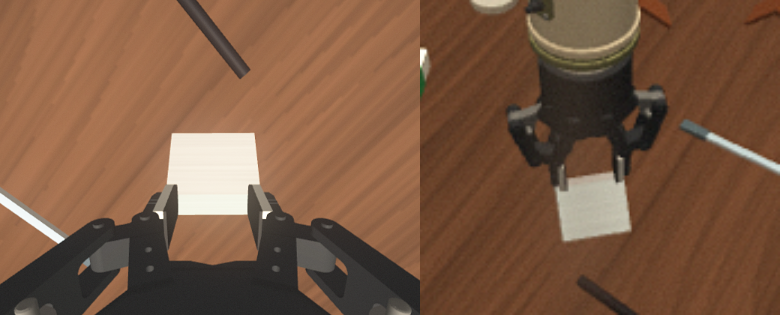

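Run:
```python
from h import *
c=shot('wrist');W=cloud(c);o=c['obs'];R=Ro.from_quat(o['ee_rot']).as_matrix()
T=(W-np.array(o['position']))@R
print(np.array(c['mount']).round(3),c['intrinsics'])
for v in range(236,300,6):
    print(v,[ (u,*(T[v,u]*1000).round(0).astype(int)) for u in (218,224,230,236,242,280,330,338,344,350)])
```

```text
[[-0.     0.963  0.268 -0.069]
 [-0.    -0.268  0.963 -0.167]
 [ 1.     0.     0.    -0.001]
 [ 0.     0.     0.     1.   ]] [[315.47958205   0.         283.27343078]
 [  0.         315.47958205 205.94697911]
 [  0.           0.           1.        ]]
236 [(218, np.int64(2), np.int64(18), np.int64(-41)), (224, np.int64(-10), np.int64(-13), np.int64(-31)), (230, np.int64(-9), np.int64(-12), np.int64(-28)), (236, np.int64(-10), np.int64(-13), np.int64(-25)), (242, np.int64(-9), np.int64(-12), np.int64(-22)), (280, np.int64(-9), np.int64(-11), np.int64(-2)), (330, np.int64(-9), np.int64(-12), np.int64(24)), (338, np.int64(-9), np.int64(-11), np.int64(28)), (344, np.int64(-9), np.int64(-12), np.int64(31)), (350, np.int64(2), np.int64(18), np.int64(41))]
242 [(218, np.int64(7), np.int64(19), np.int64(-42)), (224, np.int64(-7), np.int64(-14), np.int64(-31)), (230, np.int64(-6), np.int64(-13), np.int64(-28)), (236, np.int64(-7), np.int64(-14), np.int64(-25)), (242, np.int64(-7), np.int64(-15), np.int64(-22)), (280, np.int64(-7), np.int64(-15), np.int64(-2)), (330, np.int64(-7), np.int64(-14
[... 4053 characters left out ...]
330, np.int64(40), np.int64(18), np.int64(30)), (338, np.int64(0), np.int64(-50), np.int64(22)), (344, np.int64(-7), np.int64(-62), np.int64(22)), (350, np.int64(-8), np.int64(-64), np.int64(24))]
296 [(218, np.int64(-6), np.int64(-64), np.int64(-25)), (224, np.int64(-4), np.int64(-61), np.int64(-23)), (230, np.int64(4), np.int64(-49), np.int64(-23)), (236, np.int64(45), np.int64(18), np.int64(-32)), (242, np.int64(45), np.int64(18), np.int64(-28)), (280, np.int64(45), np.int64(18), np.int64(-3)), (330, np.int64(44), np.int64(18), np.int64(30)), (338, np.int64(3), np.int64(-50), np.int64(22)), (344, np.int64(-4), np.int64(-61), np.int64(22)), (350, np.int64(-6), np.int64(-65), np.int64(24))]
```

The depth shows the real fingertips about 27 mm behind the TCP (at z ≈ 0.047). The fingers closed just above the ridge and touched nothing. I reopen and measure the tips exactly.

Call:
{"name": "move_arm", "arguments": {"increments": [{"offset":[0,0,0],"yaw":0,"jaw":0},{"offset":[0,0,0],"yaw":0,"jaw":0},{"offset":[0,0,0],"yaw":0,"jaw":0},{"offset":[0,0,0],"yaw":0,"jaw":0},{"offset":[0,0,0],"yaw":0,"jaw":0},{"offset":[0,0,0],"yaw":0,"jaw":0}]}}

```text
clock: 4.75
position: [0.4662, 0.0688, 0.0203]
ee_rot: [0.644, -0.294, 0.294, -0.643]
ft_force: [-0.2, 0.2, 0.2]
grip_width: 1.001
```

```bash
cat > tips.py <<'E'
from h import *
c=shot('wrist');W=cloud(c);o=c['obs'];R=Ro.from_quat(o['ee_rot']).as_matrix()
T=(W-np.array(o['position']))@R*1000
fit(W,[.4668,.0685],.064,rad=.045)
for s in (-1,1):
    m=(abs(T[...,0])<11)&(s*T[...,2]>15)&(s*T[...,2]<60)&(W[...,2]>.043)
    Q=T[m]; print(s,len(Q),'y pct',np.percentile(Q[:,1],[50,90,97,99,100]).round(1),'|z|min',np.percentile(s*Q[:,2],[0,1,5,50]).round(1))
print(manip.tcp_to_tips)
E
python3 tips.py; python3 go.py .466 .069 .02 41.1 k
```

```text
c [0.4658 0.0692] ang 41.25 dz 0.0021 len 0.0626 N 12100 11976 rms 0.0007
-1 5287 y pct [-89.3 -50.8 -42.5 -39.4 -36.3] |z|min [15.  18.2 38.2 51.1]
1 5927 y pct [-89.8 -52.2 -43.  -39.6 -36.9] |z|min [15.  29.7 37.6 52.6]
0.017
t 4.8 pos [0.4662 0.0688 0.0203] zang 40.93 tilt [ 5.0e-04 -1.0e+00 -1.8e-03] F [-0.7 -0.3  1. ] g 1.003047007203726
offset [-0.0003  0.0003  0.    ] yaw -0.17
```

Call:
{"name": "move_arm", "arguments": {"increments": [{"offset":[0,0.01,0],"yaw":0,"jaw":0},{"offset":[0,0.02,0],"yaw":0,"jaw":0},{"offset":[0,0.03,0],"yaw":0,"jaw":0},{"offset":[0,0.037,0],"yaw":0,"jaw":0},{"offset":[0,0.041,0],"yaw":0,"jaw":0},{"offset":[0,0.041,0],"yaw":0,"jaw":0},{"offset":[0,0.041,0],"yaw":0,"jaw":0}]}}

```text
clock: 5.38
position: [0.466, 0.0689, -0.0209]
ee_rot: [0.644, -0.294, 0.293, -0.643]
ft_force: [0.2, 0.3, -0.0]
grip_width: 0.999
```

Call:
{"name": "move_arm", "arguments": {"increments": [{"offset":[0,0,0],"yaw":0,"jaw":20},{"offset":[0,0,0],"yaw":0,"jaw":35},{"offset":[0,0,0],"yaw":0,"jaw":48},{"offset":[0,0,0],"yaw":0,"jaw":58},{"offset":[0,0,0],"yaw":0,"jaw":68},{"offset":[0,0,0],"yaw":0,"jaw":90},{"offset":[0,0,0],"yaw":0,"jaw":110},{"offset":[0,0,0],"yaw":0,"jaw":110}], "squeeze": 50}}

```text
clock: 6.05
position: [0.4661, 0.0687, -0.0205]
ee_rot: [0.644, -0.294, 0.293, -0.642]
ft_force: [-1.7, -1.3, 6.7]
grip_width: 0.736
```

```bash
python3 go.py .466 .069 .02 41.1 k
```

```text
t 6.05 pos [ 0.4661  0.0687 -0.0205] zang 40.93 tilt [ 4.0e-04 -1.0e+00 -2.3e-03] F [-1.7 -1.3  6.7] g 0.7358742101940967
offset [-0.0002 -0.0405  0.    ] yaw -0.17
```

It grips at 0.736 (about 63 mm). Lifting.

Call:
{"name": "move_arm", "arguments": {"increments": [{"offset":[0,-0.005,0],"yaw":0,"jaw":110},{"offset":[0,-0.015,0],"yaw":0,"jaw":110},{"offset":[0,-0.035,0],"yaw":0,"jaw":110},{"offset":[0,-0.06,0],"yaw":0,"jaw":110},{"offset":[0,-0.085,0],"yaw":0,"jaw":110},{"offset":[0,-0.11,0],"yaw":0,"jaw":110},{"offset":[0,-0.12,0],"yaw":0,"jaw":110},{"offset":[0,-0.12,0],"yaw":0,"jaw":110}]}}

```text
clock: 6.72
position: [0.4678, 0.0691, 0.102]
ee_rot: [0.644, -0.292, 0.295, -0.643]
ft_force: [1.0, -0.4, -3.4]
grip_width: 0.737
```

```bash
cat > held.py <<'E'
from h import *
# pose of the held part in tool coords: fit roof in tool frame (up=-y)
c=shot('wrist','held.png');W=cloud(c);o=c['obs'];R=Ro.from_quat(o['ee_rot']).as_matrix()
T=(W-np.array(o['position']))@R
H=np.stack([T[...,2],T[...,0],-T[...,1]],-1)  # (along,across,up), right-handed: z,x,... 
m=(abs(H[...,0])<.034)&(abs(H[...,1])<.045)&(H[...,2]<.03)&(H[...,2]>-.025)
m&=(c['depth']>0); Q=H[m]
def f(p): return Q[:,2]-(p[0]+p[3]*Q[:,0]-np.abs((Q[:,1]-p[1])-p[2]*Q[:,0])+p[4]*(Q[:,1]-p[1]))
r=least_squares(f,[.02,0,0,0,0],loss='soft_l1',f_scale=.001);ok=abs(r.fun)<.003
print('N',len(Q),ok.sum(),'ridge up',r.x[0].round(4),'across',r.x[1].round(4),'yaw deg',np.degrees(r.x[2]).round(2),'pitch deg',np.degrees(r.x[3]).round(2),'roll',np.degrees(r.x[4]/2).round(2),'along',np.percentile(Q[ok,0],[.5,99.5]).round(4))
E
python3 held.py; python3 go.py .5248 -.2912 .12 14.2 k
```

```text
N 1799 1799 ridge up 0.0601 across 0.0055 yaw deg -0.17 pitch deg 0.09 roll -5.08 along [-0.0321  0.0312]
t 6.7667 pos [0.4668 0.0688 0.1001] zang 40.91 tilt [ 0.0022 -1.     -0.0012] F [-0.6 -0.4 -2.7] g 0.7393669260137109
offset [ 0.3101 -0.019  -0.192 ] yaw 26.71
```

```bash
sed -i 's/(H\[...,2\]<.03)&(H\[...,2\]>-.025)/(H[...,2]<.066)\&(H[...,2]>.02)/; s/\[.02,0,0,0,0\]/[.06,0,0,0,0]/' held.py; python3 held.py; python3 go.py .5248 -.2912 .10 14.2 k
```

```text
N 21150 20370 ridge up 0.0613 across -0.0003 yaw deg -0.23 pitch deg 0.15 roll -0.08 along [-0.0321  0.0312]
t 6.8167 pos [0.4659 0.0686 0.0989] zang 40.91 tilt [ 6.0e-04 -1.0e+00 -2.8e-03] F [-1.2 -0.5 -3.2] g 0.7420046096931877
offset [ 0.3105 -0.0004 -0.1911] yaw 26.71
```

Call:
{"name": "move_arm", "arguments": {"increments": [{"offset":[0.31,0,-0.192],"yaw":26.7,"jaw":110},{"offset":[0.31,0,-0.192],"yaw":26.7,"jaw":110},{"offset":[0.31,0,-0.192],"yaw":26.7,"jaw":110},{"offset":[0.31,0,-0.192],"yaw":26.7,"jaw":110},{"offset":[0.31,0,-0.192],"yaw":26.7,"jaw":110},{"offset":[0.31,0,-0.192],"yaw":26.7,"jaw":110},{"offset":[0.31,0,-0.192],"yaw":26.7,"jaw":110},{"offset":[0.31,0,-0.192],"yaw":26.7,"jaw":110},{"offset":[0.31,0,-0.192],"yaw":26.7,"jaw":110},{"offset":[0.31,0,-0.192],"yaw":26.7,"jaw":110}]}}

```text
clock: 7.65
position: [0.5213, -0.2994, 0.0965]
ee_rot: [0.558, -0.437, 0.436, -0.554]
ft_force: [-1.6, -0.8, -3.4]
grip_width: 0.738
```

```bash
python3 go.py .5248 -.2912 .10 14.2 k
```

```text
t 7.65 pos [ 0.5213 -0.2994  0.0965] zang 13.71 tilt [ 0.0023 -1.     -0.0063] F [-1.6 -0.8 -3.4] g 0.737751738551841
offset [-0.0071 -0.0036  0.0053] yaw -0.49
```

```bash
python3 go.py .488 -.146 .10 14.2 k
```

```text
t 7.65 pos [ 0.5213 -0.2994  0.0965] zang 13.71 tilt [ 0.0023 -1.     -0.0063] F [-1.6 -0.8 -3.4] g 0.737751738551841
offset [-0.1569 -0.0039  0.004 ] yaw -0.49
```

Call:
{"name": "move_arm", "arguments": {"increments": [{"offset":[-0.03,-0.004,0.004],"yaw":-0.5,"jaw":110},{"offset":[-0.06,-0.004,0.004],"yaw":-0.5,"jaw":110},{"offset":[-0.09,-0.004,0.004],"yaw":-0.5,"jaw":110},{"offset":[-0.12,-0.004,0.004],"yaw":-0.5,"jaw":110},{"offset":[-0.145,-0.004,0.004],"yaw":-0.5,"jaw":110},{"offset":[-0.157,-0.004,0.004],"yaw":-0.5,"jaw":110},{"offset":[-0.157,-0.004,0.004],"yaw":-0.5,"jaw":110},{"offset":[-0.157,-0.004,0.004],"yaw":-0.5,"jaw":110},{"offset":[-0.157,-0.004,0.004],"yaw":-0.5,"jaw":110}]}}

```text
clock: 8.4
position: [0.4877, -0.147, 0.0993]
ee_rot: [0.56, -0.436, 0.434, -0.555]
ft_force: [0.3, -0.5, -2.8]
grip_width: 0.737
```

```bash
python3 - <<'E'
from h import *
for i in range(2):
    c=shot('wrist','w3.png');W=cloud(c)
    fit(W,[.5238,-.2913],.036,rad=.055)
E
python3 held.py; python3 go.py .5238 -.2915 .10 14.2 k
```

```text
c [ 0.5207 -0.2776] ang 13.780000000000001 dz -0.0118 len 0.0352 N 973 972 rms 0.001
c [ 0.5208 -0.2778] ang 13.860000000000014 dz -0.0116 len 0.0352 N 982 982 rms 0.001
N 21122 20362 ridge up 0.0613 across -0.0 yaw deg -0.22 pitch deg 0.11 roll -0.07 along [-0.0324  0.031 ]
t 8.55 pos [ 0.488  -0.147   0.0997] zang 14.11 tilt [ 0.0019 -1.     -0.0066] F [-0.3  0.  -2.8] g 0.7429930546936713
offset [ 0.1489 -0.     -0.0005] yaw -0.09
```

View pics/w3.png

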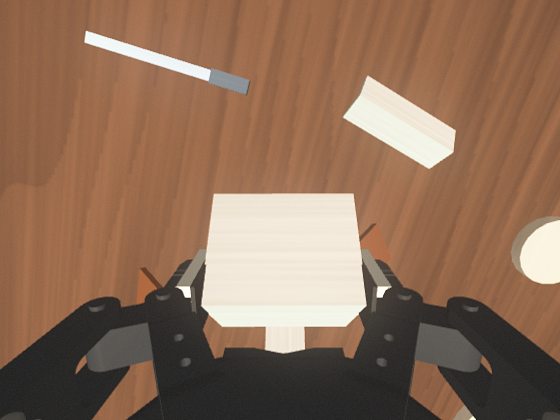

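The picture shows the short angle hidden below the held part at (285,338), so I look from the other side.

```bash
python3 go.py .546 -.379 .10 14.2 k
```

```text
t 8.55 pos [ 0.488  -0.147   0.0997] zang 14.11 tilt [ 0.0019 -1.     -0.0066] F [-0.3  0.  -2.8] g 0.7429930546936713
offset [ 2.392e-01  2.000e-04 -3.000e-04] yaw -0.09
```

Call:
{"name": "move_arm", "arguments": {"increments": [{"offset":[0.03,0,0],"yaw":0,"jaw":110},{"offset":[0.07,0,0],"yaw":0,"jaw":110},{"offset":[0.11,0,0],"yaw":0,"jaw":110},{"offset":[0.15,0,0],"yaw":0,"jaw":110},{"offset":[0.19,0,0],"yaw":0,"jaw":110},{"offset":[0.22,0,0],"yaw":0,"jaw":110},{"offset":[0.239,0,0],"yaw":0,"jaw":110},{"offset":[0.239,0,0],"yaw":0,"jaw":110},{"offset":[0.239,0,0],"yaw":0,"jaw":110},{"offset":[0.239,0,0],"yaw":0,"jaw":110}]}}

```text
clock: 9.38
position: [0.5461, -0.3782, 0.0996]
ee_rot: [0.56, -0.436, 0.434, -0.556]
ft_force: [-0.5, 0.4, -2.7]
grip_width: 0.737
```

```bash
python3 - <<'E'
from h import *
for i in range(2):
    c=shot('wrist','w4.png');W=cloud(c)
    fit(W,[.5238,-.2913],.036,rad=.05)
E
python3 held.py; python3 go.py .5238 -.2915 .10 14.2 k
```

```text
c [ 0.5238 -0.2909] ang 13.76 dz 0.0022 len 0.0353 N 4573 4573 rms 0.0007
c [ 0.5237 -0.291 ] ang 13.88 dz 0.0022 len 0.0352 N 4542 4542 rms 0.0007
N 21128 20354 ridge up 0.0612 across -0.0 yaw deg -0.23 pitch deg 0.11 roll -0.11 along [-0.0324  0.031 ]
t 9.5333 pos [ 0.5464 -0.3777  0.1003] zang 14.19 tilt [ 0.0017 -1.     -0.0066] F [ 0.2  0.4 -1.2] g 0.7401410167143735
offset [-0.0891  0.0001 -0.0008] yaw -0.01
```

View pics/w4.png

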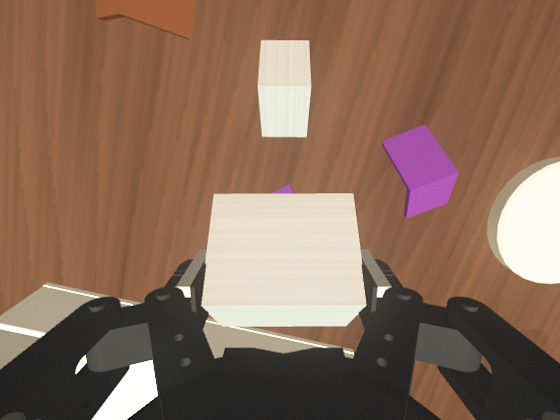

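The picture shows the short angle at (285,88) with both legs visible. The fit gives (0.5238, -0.2910) at 13.8°, and the held part is square in the jaws. I go above it.

```bash
python3 go.py .5245 -.2908 .04 13.6 k
```

```text
t 9.5333 pos [ 0.5464 -0.3777  0.1003] zang 14.19 tilt [ 0.0017 -1.     -0.0066] F [ 0.2  0.4 -1.2] g 0.7401410167143735
offset [-0.0898  0.0601  0.0005] yaw 0.59
```

Call:
{"name": "move_arm", "arguments": {"increments": [{"offset":[-0.03,0,0],"yaw":0.6,"jaw":110},{"offset":[-0.06,0,0.0005],"yaw":0.6,"jaw":110},{"offset":[-0.08,0,0.0005],"yaw":0.6,"jaw":110},{"offset":[-0.0898,0,0.0005],"yaw":0.6,"jaw":110},{"offset":[-0.0898,0.015,0.0005],"yaw":0.6,"jaw":110},{"offset":[-0.0898,0.03,0.0005],"yaw":0.6,"jaw":110},{"offset":[-0.0898,0.045,0.0005],"yaw":0.6,"jaw":110},{"offset":[-0.0898,0.055,0.0005],"yaw":0.6,"jaw":110},{"offset":[-0.0898,0.06,0.0005],"yaw":0.6,"jaw":110},{"offset":[-0.0898,0.06,0.0005],"yaw":0.6,"jaw":110}]}}

```text
clock: 10.37
position: [0.5239, -0.2906, 0.0391]
ee_rot: [0.558, -0.439, 0.436, -0.553]
ft_force: [-0.1, -0.4, -3.3]
grip_width: 0.734
```

```bash
python3 held.py; python3 go.py .5245 -.2908 -.0134 13.6 k
```

```text
N 21164 20386 ridge up 0.0612 across -0.0 yaw deg -0.19 pitch deg 0.09 roll -0.1 along [-0.0324  0.031 ]
t 10.4167 pos [ 0.5245 -0.2908  0.0401] zang 13.59 tilt [ 0.0015 -1.     -0.0068] F [-0.3  0.1 -2.3] g 0.7395245312879226
offset [-0.0001  0.0535  0.0004] yaw -0.01
```

Call:
{"name": "move_arm", "arguments": {"increments": [{"offset":[0,0.008,0.0003],"yaw":0,"jaw":110},{"offset":[0,0.016,0.0004],"yaw":0,"jaw":110},{"offset":[0,0.024,0.0004],"yaw":0,"jaw":110},{"offset":[0,0.032,0.0004],"yaw":0,"jaw":110},{"offset":[0,0.038,0.0004],"yaw":0,"jaw":110},{"offset":[0,0.042,0.0004],"yaw":0,"jaw":110},{"offset":[0,0.045,0.0004],"yaw":0,"jaw":110},{"offset":[0,0.048,0.0004],"yaw":0,"jaw":110},{"offset":[0,0.05,0.0004],"yaw":0,"jaw":110},{"offset":[0,0.05,0.0004],"yaw":0,"jaw":110}]}}

```text
clock: 11.25
position: [0.5245, -0.2908, -0.0102]
ee_rot: [0.558, -0.438, 0.436, -0.553]
ft_force: [-0.9, 0.0, -2.3]
grip_width: 0.738
```

```bash
python3 go.py .5245 -.2908 -.0134 13.6 k
```

```text
t 11.25 pos [ 0.5245 -0.2908 -0.0102] zang 13.59 tilt [ 0.0013 -1.     -0.007 ] F [-0.9  0.  -2.3] g 0.7381442182183297
offset [0.     0.0032 0.    ] yaw -0.01
```

No contact yet. I go down slowly.

Call:
{"name": "move_arm", "arguments": {"increments": [{"offset":[0,0.001,0],"yaw":0,"jaw":110},{"offset":[0,0.001,0],"yaw":0,"jaw":110},{"offset":[0,0.002,0],"yaw":0,"jaw":110},{"offset":[0,0.002,0],"yaw":0,"jaw":110},{"offset":[0,0.0025,0],"yaw":0,"jaw":110},{"offset":[0,0.0025,0],"yaw":0,"jaw":110},{"offset":[0,0.003,0],"yaw":0,"jaw":110},{"offset":[0,0.003,0],"yaw":0,"jaw":110}]}}

```text
clock: 11.92
position: [0.5246, -0.291, -0.0131]
ee_rot: [0.558, -0.438, 0.436, -0.553]
ft_force: [0.4, 0.1, -1.3]
grip_width: 0.738
```

Call:
{"name": "move_arm", "arguments": {"increments": [{"offset":[0,0.0005,0],"yaw":0,"jaw":110},{"offset":[0,0.0005,0],"yaw":0,"jaw":110},{"offset":[0,0.001,0],"yaw":0,"jaw":110},{"offset":[0,0.001,0],"yaw":0,"jaw":110}]}}

```text
clock: 12.25
position: [0.5248, -0.2912, -0.0134]
ee_rot: [0.558, -0.438, 0.437, -0.553]
ft_force: [-2.4, 0.8, 6.2]
grip_width: 0.736
```

Contact at the expected height. I release gently.

Call:
{"name": "move_arm", "arguments": {"increments": [{"offset":[0,0,0],"yaw":0,"jaw":110},{"offset":[0,0,0],"yaw":0,"jaw":66},{"offset":[0,0,0],"yaw":0,"jaw":62},{"offset":[0,0,0],"yaw":0,"jaw":56},{"offset":[0,0,0],"yaw":0,"jaw":48},{"offset":[0,0,0],"yaw":0,"jaw":35},{"offset":[0,0,0],"yaw":0,"jaw":15},{"offset":[0,0,0],"yaw":0,"jaw":0},{"offset":[0,0,0],"yaw":0,"jaw":0}], "squeeze": 20}}

```text
clock: 13.0
position: [0.5249, -0.2912, -0.0134]
ee_rot: [0.558, -0.438, 0.437, -0.553]
ft_force: [0.7, 0.7, -0.2]
grip_width: 0.998
```

```bash
sed -i 's/abs(H\[...,0\])<.034/abs(H[...,0])<.036/' held.py; python3 held.py; python3 go.py .5245 -.2908 .12 13.6 k
```

```text
N 20307 20227 ridge up 0.0613 across -0.0001 yaw deg -0.19 pitch deg 0.32 roll -0.17 along [-0.0325  0.0308]
t 13.05 pos [ 0.5248 -0.2912 -0.0134] zang 13.58 tilt [ 0.0023 -1.     -0.0065] F [0.4 0.3 0.5] g 1.0004593352480569
offset [-0.0002 -0.1334 -0.0011] yaw -0.02
```

Call:
{"name": "move_arm", "arguments": {"increments": [{"offset":[0,-0.005,0],"yaw":0,"jaw":0},{"offset":[0,-0.015,0],"yaw":0,"jaw":0},{"offset":[0,-0.03,0],"yaw":0,"jaw":0},{"offset":[0,-0.05,0],"yaw":0,"jaw":0},{"offset":[0,-0.075,0],"yaw":0,"jaw":0},{"offset":[0,-0.1,0],"yaw":0,"jaw":0},{"offset":[0,-0.12,0],"yaw":0,"jaw":0},{"offset":[0,-0.14,0],"yaw":0,"jaw":0},{"offset":[0,-0.14,0],"yaw":0,"jaw":0}]}}

```text
clock: 13.8
position: [0.5279, -0.2915, 0.1322]
ee_rot: [0.558, -0.436, 0.439, -0.554]
ft_force: [0.2, -0.4, 0.5]
grip_width: 1.003
```

Call:
{"name": "move_arm", "arguments": {"increments": [{"offset":[0.03,0,0.0],"yaw":0,"jaw":0},{"offset":[0.06,0,0.0],"yaw":0,"jaw":0},{"offset":[0.08,0,0.0],"yaw":0,"jaw":0},{"offset":[0.09,0,0.0],"yaw":0,"jaw":0},{"offset":[0.09,0,0.0],"yaw":0,"jaw":0},{"offset":[0.09,0,0],"yaw":0,"jaw":0},{"offset":[0.09,0,0],"yaw":0,"jaw":0}]}}

```text
clock: 14.38
position: [0.5494, -0.3769, 0.1329]
ee_rot: [0.558, -0.435, 0.438, -0.554]
ft_force: [0.2, -0.5, -0.5]
grip_width: 0.999
```

Run:
```python
from h import *
c=shot('wrist','w5.png');W=cloud(c)
fit(W,[.524,-.291],.064,rad=.055,zoff=.0071)
I=cv2.resize(cv2.imread('pics/w5.png'),(420,315))
s=shot('side');fit(cloud(s),[.524,-.291],.064,rad=.05,zoff=.0071)
J=cv2.cvtColor(s['pixels'],cv2.COLOR_RGB2BGR)[110:230,240:380]
cv2.imwrite('pics/end.png',np.hstack([I,cv2.resize(J,(368,315),interpolation=cv2.INTER_CUBIC)]))
```

```text
c [ 0.5242 -0.2908] ang 13.78 dz 0.002 len 0.0627 N 6623 6623 rms 0.0007
c [ 0.5255 -0.291 ] ang 13.35 dz -0.0012 len 0.0627 N 391 339 rms 0.0019
```

View pics/end.png

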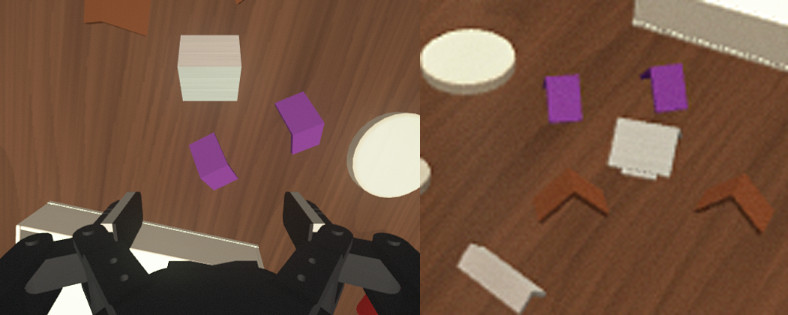

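The long angle sits over the short one: the side crop at (643,147) shows the short's foot centred below it. The fit puts it within 0.5 mm of the short's position, at 13.8° and at the nested height. I hand it in.

```bash
python3 -c "
from workcell import manip
print(manip.hand_in(), manip.get_obs()['clock'])"
```

```text
the job is handed in; nothing more can be done
the job is handed in; nothing more can be done
```

The long steel angle now sits nested over the short one, ridge over ridge. I handed the job in soon after 14.4 s on the robot's clock; the limit is 38 s.

**Last checks:**
- **Position:** the wrist-camera fit puts the long angle at (0.5242, -0.2908), ridge at 13.8°. The short one measured (0.5238, -0.2910), also 13.8°, before I placed the long one. That is about 0.4 mm off along the ridge.
- **Height:** it is seated 7.1 mm up, as expected for fully nested. This allows for the roughly 2 mm the wrist camera reads high on every part.
- **Touchdown:** contact came at the expected height, with about 6 N at the last reading. The force went back to zero after release.
- **Neighbours:** the purple and brown look-alikes and the narrow angle look undisturbed in the last picture. The channel was not in that picture, and the arm never went near it.

**What failed or disagreed:**
- **First grasp missed:** the fingers closed in the air just above the ridge and touched nothing. The depth image put the fingertips about 30–40 mm behind the TCP (depending on the opening), not 17 mm ahead as `manip.tcp_to_tips` says. I went by the depth image for the second grasp, which held.
- **Side camera:** its fit differs from the wrist camera's by about 1 mm in x, 0.4° in angle and 3 mm in height. That is near its roughly 2 mm calibration, so I relied on the wrist camera.

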